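# Rescue the rail from the instrument case

### The arm

A 6-joint arm with a two-finger parallel gripper is mounted at the origin on the work surface. World frame = base frame: x ahead of the robot, y to its left, z up, the work surface at z = 0. Lengths are in mm, angles in rad, forces in N, time in s.
With the tool pointing down it reaches from about 375 to 925 mm from the base axis. Payload 5.7 kg.
Tool frame: the origin (TCP) lies on the centre line of the jaws, within the pads' length; the fingertips stand 19 mm ahead of it and the grasp point (between the pads) is the TCP; z points along the fingers, x is the direction in which the jaws open and shut, and the axes are right-handed (so a half turn about z gives the same grasp; the last joint's range is limited). The gripper opens to 88 mm and grips with 3 to 60 N. Pads are 20 mm wide; open, the fingers measure 115 mm over their backs; the gripper's body (75 mm by 178 mm) begins 61 mm behind the grasp point.
Start: joints at [1.174, 0.359, 1.51, -0, 1.272, -0.115], TCP at [166.845, 576.305, 241.623] pointing down, gripper open.
Joint ranges: [-2.97, 2.97], [-1.01, 2.36], [0.21, 2.38], [-0.96, 4.11], [0.2, 2.71], [-2.98, 2.98]. Speed limits (rad/s): [2.39, 2.39, 3.14, 3.14, 3.14, 3.14].

### API

Orientations are given as a unit quaternion [x, y, z, w].
In Python, from plant import ctrl gives the robot as it stands.
- The arm moves only by the shell command python3 -m pendant 'ROWS' [FORCE]. ROWS is JSON, a list of rows, each a list of 7 numbers: the shift along the tool's x, y, z in units of 50 mm (1.0 is 50 mm), then the turn, a rotation vector about the tool's x, y, z in units of 5 degrees (1.0 is 5 degrees), then the closure, from -1 (fully open) to 1 (shut), so that 0 is half open. A call has 1 to 12 rows; each row is the pose to reach, as a shift and turn from the pose commanded when the call began, along the tool's axes at that moment; what a row does not reach only later rows make up. A row lasts 1/10 s, in which the tool goes at most 50 mm and 8.59 degrees, less where a joint would pass 70% of its speed; a pose out of reach is approached as far as the arm can. A call with a gripper value outside its range is refused whole. The fingers move at their own pace and stop on an object; FORCE is the grip in N (left out, the last holds). Time passes only in rows, so rows that repeat a pose let the fingers close. It gives the time, the measured TCP pose, the force and the opening at its end, in the units of the state.
- ctrl.get_state(): the state, without advancing time (a new reading comes with each control period).
- ctrl.capture(name): name is "scene" or "top" or "wrist"; returns the picture (420x560x3 uint8, blue, green, red); there is no depth.
- ctrl.camera_info(name): a dict with "fov_y" (degrees; the focal length in pixels is half the picture's height over the tangent of half this angle, whatever the lens; pixels are square), "cx", "cy" (the principal point, pixels), "dist_coeffs" ([k1, k2, p1, p2, k3] as OpenCV has them; the pictures are not rectified), "rvec" (rotation vector, rad) and "tvec" (3), from world to camera coordinates, as OpenCV has them; the wrist camera has in their place "T_tool_cam" (4x4, takes a point from camera to tool coordinates, whose origin is the TCP and whose axes are the tool frame's). Camera axes: x right, y down, z forward; pixel columns grow to the right and rows downward; lengths in mm; the calibration is good to about 2 mm. A picture is of the moment at which its call begins: read the wrist's pose just before it. camera_info takes no time and is no camera call.
- ctrl.job_done(): hands the job in, once; it reports no verdict.
The state is a dict: "clock": time; "joint_pos": joint angles; "qvel": joint speeds; "joint_torque": joint torques, N m; "ee_pos": TCP position; "ee_rot": TCP orientation; "contact_force": force on the tool from outside, world axes, zero at the start; "torque": the same for the moment, N m; "grip_width": opening from 0.0 (shut) to 1.0 (fully open).
Only numpy, scipy, OpenCV 4.12 (cv2) and the standard library are available. Lean on these libraries where they do the work, as an engineer would, in place of code of your own. Each camera call takes 0.05 s, during which the arm holds its last target. There are 200 camera calls.

### The job

A slotted aluminium rail was left inside the blue-topped instrument case and is longer than the hatch in its top. Bring it out through the hatch, tilting it so that one end comes out ahead of the other, and finish still gripping it, holding it still in the air with the whole rail at least 4 cm higher than the case's top and touching nothing but the gripper. Leave the tape roll, the bottle and the red tin where they stand.

Things in the scene. Friction and masses are not known exactly. Their poses are not given: they have to be found in the camera images.
- case: Instrument case fixed to the bench: black walls, blue top, green floor. Outside 328 mm long (its x, roughly away from the robot) by 154 wide (y) by 73 high; origin at the centre of its underside, z up. Walls and floor 4 mm, top 3 mm thick: inside 320 x 146 mm, floor at height 4, underside of the top at 70. A hatch, always open, is in the middle of the top. Only the rail is inside.
- hatch (a point): Centre of the rectangular hatch, level with the upper face of the case's top (73 mm above the bench); axes as the case's. The hatch is 150 mm along the case's x by 130 mm along y; beyond it the top covers 85 mm of the inside at each x end and 8 mm along each side.
- rail: Loose straight slotted aluminium rail, 215 mm long (its x) by 20 x 20 mm, about 0.12 kg, evenly weighted, orange band round its middle; origin at the centre of its underside, z up. Starts flat on the case's floor, roughly along and near its middle, both ends under the top. Slid to one end of the case, its other end comes free under the hatch and can be tilted up about 25 degrees.
- rail_a (a point): Centre of the rail's end face at its +x end, 107.5 mm along from its middle and 10 mm above its underside.
- rail_b (a point): Centre of the rail's end face at its -x end, 107.5 mm along from its middle and 10 mm above its underside.
- tape_roll: Loose black roll of tape lying flat on the bench beside the case, 64 mm across, 19 mm high; origin at the centre of its underside. Bystander.
- flux_bottle: Loose small white bottle standing on the bench beside the case, 36 mm across, 75 mm high; origin at the centre of its underside. Bystander.
- red_tin: Loose round red tin with a white lid standing on the bench beside the case, 52 mm across, 32 mm high; origin at the centre of its underside. Bystander.
Things that resemble listed ones, but are neither listed nor needed, are in the scene too. There is more than one size of the rail; the one meant has the size given above.

How it is judged:
By the outcome, as a careful person would: the job done as asked, in the order asked, and still so for the second after the job is handed in, while the arm keeps its last pose, push and grip.
It also fails if it takes over 42 s, if anything falls off the work surface, if the arm or the gripper's body presses on something with over 40 N, if the wrist force passes 120 N, or if a joint passes its speed limit or range.

## Working session

There is one attempt and no reset: what is moved stays moved. The work goes in short steps, Python scripts to look and compute and a shell command to move; the robot and the scene stay as the last step left them, time stands still between calls to the robot, and variables do not carry over. Pictures are saved under pics/ and viewed, about 8 in all and at most 12, crops included, and the job is handed in when it is done.

```bash
mkdir -p pics; ls; cat > h.py <<'E'
import numpy as np, cv2
from plant import ctrl
from scipy.spatial.transform import Rotation as R
def cam(n, st=None):
    i=ctrl.camera_info(n); f=210/np.tan(np.radians(i["fov_y"])/2)
    K=np.array([[f,0,i["cx"]],[0,f,i["cy"]],[0,0,1]]); d=np.array(i["dist_coeffs"],float)
    if "rvec" in i:
        Rm=cv2.Rodrigues(np.array(i["rvec"],float))[0]; c=-Rm.T@np.array(i["tvec"],float).ravel(); return K,d,Rm.T,c
    st=st or ctrl.get_state(); T=np.eye(4); T[:3,:3]=R.from_quat(st["ee_rot"]).as_matrix(); T[:3,3]=st["ee_pos"]
    T=T@np.array(i["T_tool_cam"]); return K,d,T[:3,:3],T[:3,3]
def onplane(C,px,z):
    K,d,Rw,c=C; u=cv2.undistortPoints(np.array(px,float).reshape(-1,1,2),K,d).reshape(-1,2)
    r=np.c_[u,np.ones(len(u))]@Rw.T; return c+r*((z-c[2])/r[:,2])[:,None]
def proj(C,P):
    K,d,Rw,c=C; return cv2.projectPoints(np.array(P,float).reshape(-1,1,3),cv2.Rodrigues(Rw.T)[0],-Rw.T@c,K,d)[0].reshape(-1,2)
E
python3 - <<'E'
from h import *
a=ctrl.capture("scene");b=ctrl.capture("top")
cv2.imwrite("pics/scene.png",a);cv2.imwrite("pics/top.png",b)
s=ctrl.get_state();print(s)
for n in("scene","top","wrist"):print(n,cam(n)[2:])
E
```

```text
pics
{'clock': 0.1, 'joint_pos': array([ 1.17391133e+00,  3.59422921e-01,  1.51127942e+00, -1.00487332e-07,
        1.27250928e+00, -1.15095855e-01]), 'qvel': array([ 0.00066853, -0.00236009, -0.00272669, -0.00035708,  0.00031767,
        0.00111739]), 'joint_torque': array([ 4.54539586e-04, -5.16357493e+01, -2.71407491e+01,  6.76078233e-02,
        2.77740980e-02, -6.91290694e-06]), 'ee_pos': array([166.62788048, 575.80471747, 240.91666132]), 'ee_rot': array([ 7.99397837e-01,  6.00801500e-01, -6.98644186e-04,  4.08847504e-04]), 'contact_force': array([ 0.71434653, -0.64927147,  0.6537607 ]), 'torque': array([ 0.01617022, -0.03022609,  0.02862879]), 'grip_width': 0.9956374196507048}
scene (array([[-0.25762808,  0.62225191, -0.73920927],
       [ 0.96624253,  0.16731369, -0.19591197],
       [ 0.00177323, -0.76472786, -0.64435096]]), array([1389.76874549,  231.26786085,  706.68132793]))
top (array([[ 0.01958057, -0.98284868,  0.18337143],
       [-0.99973637, -0.02144682, -0.00819955],
       [ 0.01199165, -0.18316254, -0.9830095 ]]), array([482.71995578,  30.19298412, 856.38518865]))
wrist (array([[ 0.27731782,  0.92343246,  0.2652684 ],
       [ 0.96077651, -0.26601405, -0.07839019],
       [-0.00182292,  0.27660265, -0.96098265]]), array([ 93.53003775, 596.11281251, 384.23508832]))
```

View pics/top.png

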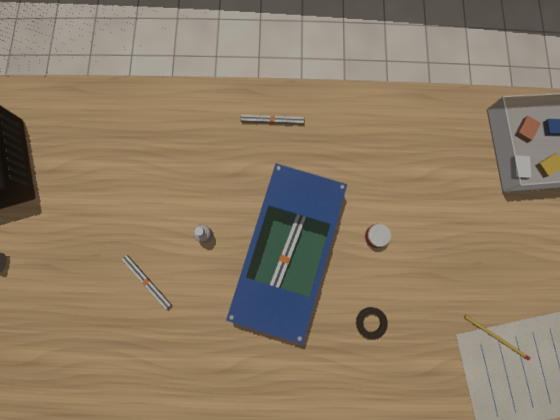

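View pics/scene.png

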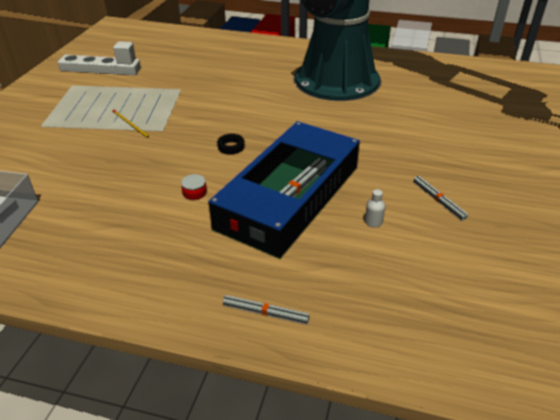

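The top view shows the case (blue, centre about (288,253)) and three rails: (272,119) and (146,282) loose on the bench, and (285,260) inside the hatch on the green floor. The one in the case fits the description. The bottle is at (203,233), the tin at (379,236) and the tape at (372,323). Next I measure and confirm in a crop.

```bash
python3 - <<'E'
from h import *
b=cv2.imread("pics/top.png");C=cam("top")
hsv=cv2.cvtColor(b,cv2.COLOR_BGR2HSV)
m=cv2.inRange(hsv,(105,120,60),(130,255,255));m[:,450:]=0
cs,_=cv2.findContours(m,cv2.RETR_EXTERNAL,cv2.CHAIN_APPROX_NONE);c=max(cs,key=cv2.contourArea)
P=onplane(C,c.reshape(-1,2),73)[:,:2].astype(np.float32)
r=cv2.minAreaRect(P);print("case",r);bx=cv2.boxPoints(r);print(bx)
# hatch: hole
hh=cv2.inRange(hsv,(105,120,60),(130,255,255));
L=max([bx[1]-bx[0],bx[2]-bx[1]],key=np.linalg.norm);L=L*np.sign(L[0]);yaw=np.arctan2(L[1],L[0]);print("yaw",yaw,np.degrees(yaw))
ex=np.array([np.cos(yaw),np.sin(yaw)]);ey=np.array([-ex[1],ex[0]]);o=np.array(r[0])
mo=cv2.inRange(hsv,(3,150,120),(16,255,255));n,l,st,ce=cv2.connectedComponentsWithStats(mo)
for i in range(1,n):
    if st[i,4]>8:
        p=onplane(C,ce[i],24)[0][:2];print("orange",ce[i],st[i,4],p,[(p-o)@ex,(p-o)@ey])
w=cv2.inRange(hsv,(0,0,110),(180,70,255));hm=np.zeros_like(w);cv2.fillConvexPoly(hm,np.int32([[282,212],[325,222],[310,292],[255,272]]),255);w&=hm
ys,xs=np.where((w>0)|((mo>0)&(hm>0)));Q=onplane(C,np.c_[xs,ys],24)[:,:2].astype(np.float32);q=cv2.minAreaRect(Q);print("rail",q)
B=cv2.boxPoints(q);print("in case frame",np.c_[(B-o)@ex,(B-o)@ey])
for n_,px,z in(("bottle",(203,233),60),("tin",(379,236),32),("tape",(372,323),19)):
    p=onplane(C,px,z)[0][:2];print(n_,p,(p-o)@ex,(p-o)@ey)
# check rails length on bench
print(np.linalg.norm(np.diff(onplane(C,[(240,117),(304,120)],20),axis=0)),np.linalg.norm(np.diff(onplane(C,[(123,257),(170,308)],20),axis=0)))
v=cv2.resize(b[155:350,200:405],None,fx=3,fy=3,interpolation=cv2.INTER_CUBIC)
H=[(x,y) for x,y in((75,65),(75,-65),(-75,-65),(-75,65))]
pp=proj(C,[[*(o+ex*x+ey*y),73] for x,y in H]);cv2.polylines(v,[np.int32((pp-[200,155])*3)],True,(0,255,255),1)
cv2.imwrite("pics/crop.png",v)
E
```

```text
case ((538.2225952148438, 4.323020935058594), (150.79507446289062, 324.00811767578125), 74.27584838867188)
[[ 361.84793   -24.34885 ]
 [ 673.73083  -112.157074]
 [ 714.5973     32.994892]
 [ 402.71436   120.803116]]
yaw -0.2744383 -15.724155
orange [271.875 118.25 ] 16 [834.76889558  43.86973194] [np.float64(274.73141330051146), np.float64(118.43268895943179)]
orange [284.4  259.02] 50 [523.27094913  10.48977014] [np.float64(-16.06334712108659), np.float64(1.8839844551575735)]
orange [145.2 281.5] 20 [470.41187423 298.27461846] [np.float64(-144.93581054707786), np.float64(264.57408613815045)]
rail ((539.7015380859375, 4.889652252197266), (20.823589324951172, 128.64111328125), 69.7652587890625)
in case frame [[-63.67013737  -4.37494323]
 [ 64.57256339 -14.49169963]
 [ 66.21021058   6.26740207]
 [-62.03249018  16.38415846]]
bottle [570.20734019 176.70382113] -15.928481999601564 174.5979606838993
tin [ 574.59842063 -187.47259966] 86.9923728858168 -174.76008724509921
tape [ 395.67931117 -172.44537115] -89.30362415825839 -208.7834173476556
144.01941707434557 147.39973651544662
```

View pics/crop.png

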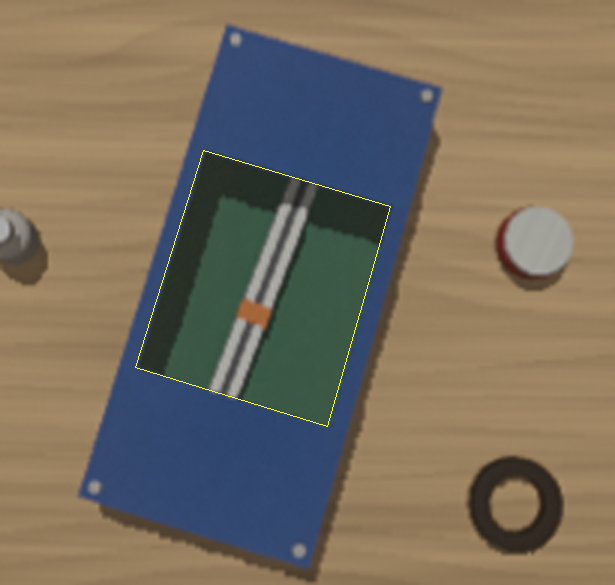

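The in-case rail, with its band at case-frame (-16, 2), is confirmed; the bench ones measure about 144 mm. The predicted hatch outline matches the picture. I'll move above it, with the grasp point 30 mm from the band toward end A.

```bash
python3 -m pendant '[[-8.92,10.6,0,0,0,0.8,0],[-8.92,10.6,0,0,0,0.8,0],[-8.92,10.6,0,0,0,0.8,0],[-8.92,10.6,0,0,0,0.8,0],[-8.92,10.6,0,0,0,0.8,0],[-8.92,10.6,0,0,0,0.8,0],[-8.92,10.6,0,0,0,0.8,0],[-8.92,10.6,0,0,0,0.8,0],[-8.92,10.6,0,0,0,0.8,0],[-8.92,10.6,0,0,0,0.8,0],[-8.92,10.6,0,0,0,0.8,0],[-8.92,10.6,0,0,0,0.8,0]]' 30
cat > to.py <<'E'
import sys
from h import *
s=ctrl.get_state();M=R.from_quat(s["ee_rot"]).as_matrix()
x,y,z,yaw=map(float,sys.argv[1:]);ya=np.degrees(np.arctan2(M[1,1],M[0,1]))
print("t",s["clock"],"pos",s["ee_pos"],"toolyaw",ya,"grip",s["grip_width"])
print("shift",M.T@(np.array([x,y,z])-s["ee_pos"])/50,"turnz",-(yaw-ya)/5)
E
python3 to.py 551.5 0 241 -20.2
```

```text
clock: 1.3
ee_pos: [500.9, 75.6, 241.5]
ee_rot: [0.82, 0.572, -0.0, -0.0]
contact_force: [0.5, 1.1, -0.3]
grip_width: 0.499
t 1.3 pos [500.93234869  75.57856525 241.49455311] toolyaw -20.163244041428783 grip 0.4990347125786364
shift [-1.0703237   1.4704079   0.00940162] turnz 0.007351191714243299
```

```bash
python3 -m pendant '[[-1.07,1.47,0,0,0,0,0],[-1.07,1.47,0,0,0,0,0],[-1.07,1.47,0,0,0,0,0],[-1.07,1.47,0,0,0,0,0],[-1.07,1.47,0,0,0,0,0]]'
python3 to.py 551.5 0 241 -20.2
cat > look.py <<'E'
import sys
from h import *
s=ctrl.get_state();b=ctrl.capture("wrist");C=cam("wrist",s)
hsv=cv2.cvtColor(b,cv2.COLOR_BGR2HSV)
mo=cv2.inRange(hsv,(3,150,100),(16,255,255));n,l,st,ce=cv2.connectedComponentsWithStats(mo)
for i in range(1,n):
    if st[i,4]>40: print("orange",ce[i],st[i,4],onplane(C,ce[i],24)[0])
p=proj(C,[[*s["ee_pos"][:2],24]])[0];cv2.circle(b,tuple(np.int32(p)),4,(255,0,255),-1)
cv2.imwrite(sys.argv[1],b)
E
python3 look.py pics/w1.png
```

```text
clock: 1.8
ee_pos: [549.8, 3.0, 241.2]
ee_rot: [0.82, 0.573, -0.001, -0.001]
contact_force: [0.5, 0.1, -0.3]
grip_width: 0.498
t 1.8 pos [549.78534566   3.00509326 241.22275064] toolyaw -20.120339229146882 grip 0.498034040528417
shift [-0.04463731  0.05288301  0.00435837] turnz 0.01593215417062339
orange [518.95275591  21.23622047] 127 [470.2182362  294.83644484  24.        ]
orange [279.94607843 163.5       ] 204 [523.18828149  10.85576703  24.        ]
```

View pics/w1.png

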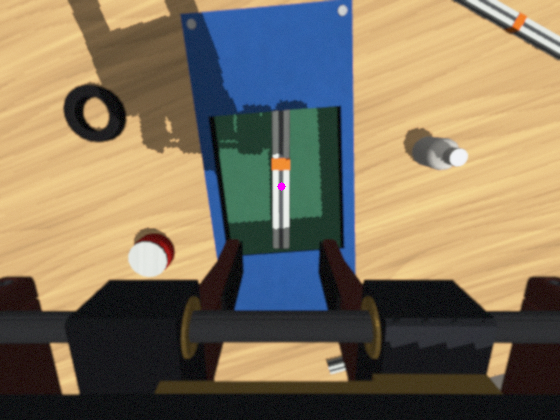

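The wrist view shows the band at (280,163), and the grasp point (281,186) sits on the rail's centre line. The rail runs parallel to the pads, and the fingers have clear room inside the hatch. Now descend.

```bash
python3 -m pendant '[[0,0,1,0,0,0,0],[0,0,2,0,0,0,0],[0,0,2.8,0,0,0,0],[0,0,3.4,0,0,0,0],[0,0,3.8,0,0,0,0],[0,0,4.1,0,0,0,0],[0,0,4.2,0,0,0,0],[0,0,4.28,0,0,0,0],[0,0,4.28,0,0,0,0],[0,0,4.28,0,0,0,0]]' && python3 to.py 551.4 0.4 26.5 -20.2
```

```text
clock: 2.85
ee_pos: [551.5, 2.2, 28.5]
ee_rot: [0.82, 0.573, 0.0, 0.001]
contact_force: [-0.1, -0.4, 0.9]
grip_width: 0.496
t 2.85 pos [551.49639282   2.19923465  28.50799326] toolyaw -20.120365040979074 grip 0.49613310032950386
shift [-0.03446008  0.01051297  0.04016727] turnz 0.015926991804185064
```

```bash
python3 -m pendant '[[-0.03,0,0.03,0,0,0,0],[-0.03,0,0.03,0,0,0,0.3],[-0.03,0,0.03,0,0,0,1],[-0.03,0,0.03,0,0,0,1],[-0.03,0,0.03,0,0,0,1],[-0.03,0,0.03,0,0,0,1],[-0.03,0,0.03,0,0,0,1],[-0.03,0,0.03,0,0,0,1],[-0.03,0,0.03,0,0,0,1]]' 40 && python3 to.py 551.4 0.4 26.5 -20.2
```

```text
clock: 3.75
ee_pos: [550.7, 0.6, 26.3]
ee_rot: [0.82, 0.573, 0.0, 0.0]
contact_force: [0.1, 0.8, 3.7]
grip_width: 0.223
t 3.75 pos [550.65918207   0.6103738   26.30934897] toolyaw -20.146285005022776 grip 0.223262637100191
shift [ 0.00115317  0.01536044 -0.00380705] turnz 0.010742998995444708
```

Gripped: 0.223 × 88 is about 20 mm. Next, lift about 4 mm and slide 31 mm toward end B.

```bash
python3 -m pendant '[[0,0,-0.04,0,0,0,1],[0,0,-0.08,0,0,0,1],[0,-0.1,-0.08,0,0,0,1],[0,-0.2,-0.08,0,0,0,1],[0,-0.3,-0.08,0,0,0,1],[0,-0.4,-0.08,0,0,0,1],[0,-0.5,-0.08,0,0,0,1],[0,-0.56,-0.08,0,0,0,1],[0,-0.62,-0.08,0,0,0,1],[0,-0.62,-0.08,0,0,0,1],[0,-0.62,-0.08,0,0,0,1]]' && python3 to.py 522 11 30 -20.2
python3 look.py pics/w2.png
```

```text
clock: 4.85
ee_pos: [521.5, 11.3, 30.2]
ee_rot: [0.82, 0.573, 0.0, 0.0]
contact_force: [-0.5, -0.4, -1.1]
grip_width: 0.224
t 4.85 pos [521.54311317  11.26155378  30.21518716] toolyaw -20.140769222931763 grip 0.22422489977359342
shift [-0.00176467  0.01037881  0.00430707] turnz 0.011846155413647353
orange [280.65268915 217.97447584] 1097 [495.22053478  19.87628172  24.        ]
```

View pics/w2.png

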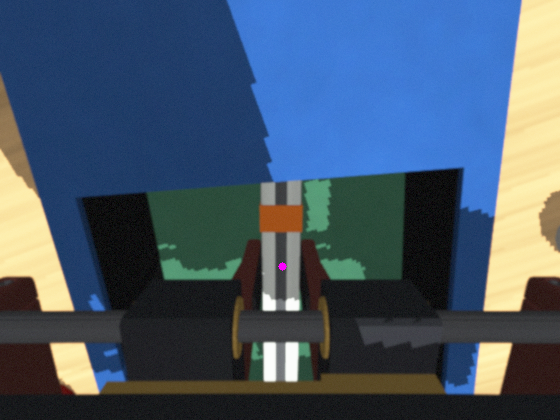

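The rail is held, with the band at (281,218) as expected. The middle is at case x = -47, so end B is about 5 mm from the wall and end A about 14 mm inside the hatch edge. Now tilt about end B to 25°.

```bash
python3 -m pendant '[[0,-0.02,-0.19,-0.8,0,0,1],[0,-0.05,-0.37,-1.6,0,0,1],[0,-0.09,-0.56,-2.4,0,0,1],[0,-0.15,-0.73,-3.2,0,0,1],[0,-0.22,-0.92,-4.1,0,0,1],[0,-0.31,-1.11,-5,0,0,1],[0,-0.31,-1.11,-5,0,0,1],[0,-0.31,-1.11,-5,0,0,1],[0,-0.31,-1.11,-5,0,0,1]]' && python3 - <<'E'
from h import *
s=ctrl.get_state();M=R.from_quat(s["ee_rot"]).as_matrix();print(M[:,1],np.degrees(np.arcsin(M[2,1])),s["contact_force"],s["torque"])
cv2.imwrite("pics/s2.png",cv2.resize(ctrl.capture("scene")[90:270,180:420],None,fx=3,fy=3,interpolation=cv2.INTER_CUBIC))
E
```

```text
clock: 5.8
ee_pos: [507.1, 16.6, 85.8]
ee_rot: [0.8, 0.559, 0.124, 0.177]
contact_force: [0.4, 0.1, -2.2]
grip_width: 0.224
[ 0.85104717 -0.31186684  0.42244264] 24.98889775984129 [ 0.43614207  0.10326534 -2.16202522] [ 0.08207194  0.27764189 -0.01038882]
```

View pics/s2.png

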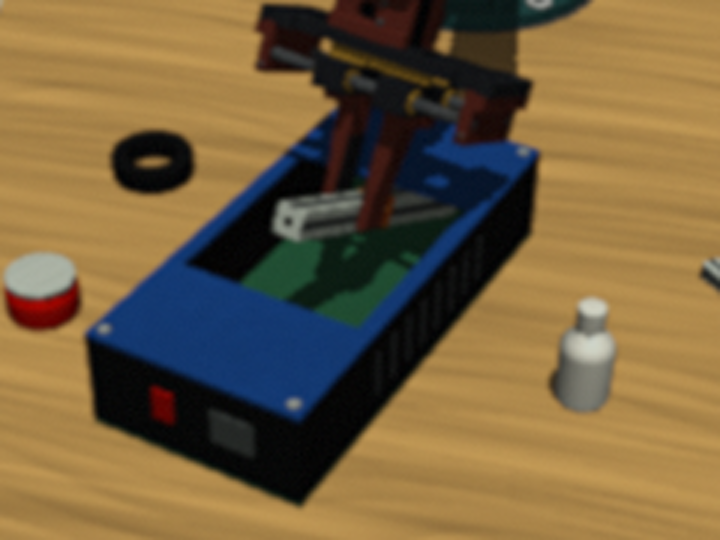

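End A is out above the top at (290,220), and the rail is at 25° in the grip. I'll pull it along its own axis.

```bash
python3 -m pendant '[[0,0.2,0,0,0,0,1],[0,0.4,0,0,0,0,1],[0,0.65,0,0,0,0,1],[0,0.9,0,0,0,0,1],[0,1.2,0,0,0,0,1],[0,1.5,0,0,0,0,1],[0,1.8,0,0,0,0,1],[0,2.1,0,0,0,0,1],[0,2.3,0,0,0,0,1],[0,2.4,0,0,0,0,1],[0,2.4,0,0,0,0,1],[0,2.4,0,0,0,0,1]]' && python3 - <<'E'
from h import *
s=ctrl.get_state();M=R.from_quat(s["ee_rot"]).as_matrix();print(np.degrees(np.arcsin(M[2,1])))
b=s["ee_pos"]+M@[0,-136,22];t=s["ee_pos"]+M@[0,-136,2];ex=np.array([.9626,-.271])
for q in(b,t):print(q,(q[:2]-[538.2,4.3])@ex)
E
```

```text
clock: 7.05
ee_pos: [608.1, -20.8, 135.8]
ee_rot: [0.801, 0.559, 0.123, 0.177]
contact_force: [-0.2, 0.3, -0.9]
grip_width: 0.223
24.919152259308976
[500.98891323  18.48532175  58.56842771] -39.66361432257612
[493.0810135   21.39664668  76.70649015] -48.06472765593505
```

End B has cleared the hatch edge: it is at x = -48 and the edge is at -75. Next, straight up 110 mm, then hold.

```bash
python3 -m pendant '[[0,0.12,-0.27,0,0,0,1],[0,0.25,-0.54,0,0,0,1],[0,0.38,-0.82,0,0,0,1],[0,0.51,-1.09,0,0,0,1],[0,0.64,-1.36,0,0,0,1],[0,0.76,-1.63,0,0,0,1],[0,0.85,-1.82,0,0,0,1],[0,0.93,-2.0,0,0,0,1],[0,0.93,-2.0,0,0,0,1],[0,0.93,-2.0,0,0,0,1],[0,0.93,-2.0,0,0,0,1],[0,0.93,-2.0,0,0,0,1]]' && python3 - <<'E'
from h import *
s=ctrl.get_state();M=R.from_quat(s["ee_rot"]).as_matrix();print(s["ee_pos"]+M@[0,-136,22],s["contact_force"],abs(s["qvel"]).max(),s["grip_width"])
a=ctrl.capture("scene")[50:270,130:430];b=ctrl.capture("top")[100:350,120:420]
cv2.imwrite("pics/f.png",np.hstack([cv2.resize(a,(400,293)),cv2.resize(b,(352,293))]))
E
```

```text
clock: 8.25
ee_pos: [608.3, -20.8, 245.7]
ee_rot: [0.801, 0.559, 0.123, 0.177]
contact_force: [-0.1, -0.4, -2.3]
grip_width: 0.224
[501.14949876  18.49675299 168.45383879] [-0.10727679 -0.41174814 -2.29376452] 0.004371896564499253 0.223580172599827
```

View pics/f.png

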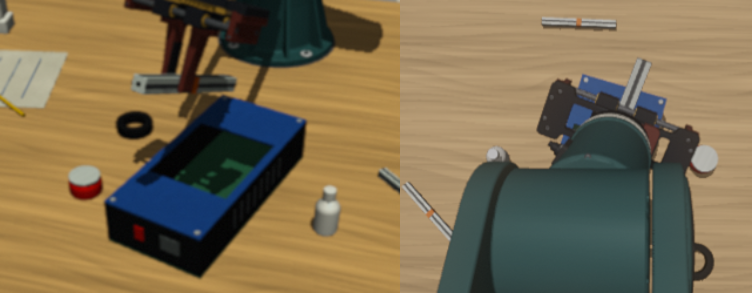

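```bash
python3 - <<'E'
from h import *
s=ctrl.get_state();M=R.from_quat(s["ee_rot"]).as_matrix();p=s["ee_pos"]
q=proj(cam("scene"),[p+M@[0,-136,12],p+M@[0,79,12]]);print("B,A predicted in crop",(q-[130,50])/.75)
ctrl.job_done()
E
```

```text
B,A predicted in crop [[229.46068717  81.26173763]
 [138.27765351  82.12324823]]
the job is handed in; nothing more can be done
```

I brought the rail out of the case through the hatch, and it is still gripped, held still in the air. The job was handed in at about 8.3 s on the robot's clock, well under the 42 s limit.

**How:** I gripped the rail about 30 mm from its orange band toward end A. I lifted it 4 mm and slid it about 31 mm toward the near end of the case. I then tilted it to 25° with end A up, pulled it 120 mm along its own axis, and raised it 110 mm.

**Last checks:**
- **Grip:** the opening reads 0.224, about 20 mm, which matches the rail.
- **Height:** the lowest point works out at about 168 mm, 95 mm above the case top; 40 mm was needed.
- **Stillness:** joint speeds were near zero and the outside force was about 2.3 N. The rail's own weight is about 1.2 N.
- **Slip:** the rail's ends appear within about 6 px of the predicted pixels in the enlarged final picture, so it has not visibly slipped.
- **Bystanders:** the tape roll, bottle and red tin stand where they were in the last pictures. I judged that by eye and did not re-measure them.

No check failed or disagreed.

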